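# Index the compass-lamp shutter wheel

## Robot

A 7-joint arm with a two-finger parallel gripper is mounted at the origin on the work surface. World frame = base frame: x ahead of the robot, y to its left, z up, the work surface at z = 0. Lengths are in m, angles in rad, forces in N, time in s.
With the tool pointing down it reaches from about 0.425 to 0.925 m from the base axis. Payload 6.8 kg.
Tool frame: the origin (TCP) lies midway between the tips of the shut fingers; the grasp point (between the pads) lies 19 mm behind it (grip_point_offset is the distance from the TCP to the grasp point, in m); y points along the fingers, x is the direction in which the jaws open and shut, and the axes are right-handed (so a half turn about y gives the same grasp; the last joint's range is limited). The gripper opens to 85 mm and grips with 20 to 120 N. Pads are 22 mm wide; open, the fingers measure 114 mm over their backs; the gripper's body (76 mm by 85 mm) begins 54 mm behind the grasp point. The pads swing forward as they close: fully open they stand 13 mm farther back than shut.
Start: joints at [1.068, 0.477, 0.022, 1.555, -0.011, 1.109, -0.083], TCP at [0.26, -0.623, 0.209] pointing down, gripper open.
Joint ranges: [-2.96, 2.96], [-0.34, 2.1], [-1.41, 1.46], [0.24, 2.44], [-1.37, 4.51], [0.17, 1.92], [-2.96, 2.96]. Speed limits (rad/s): [2.39, 2.39, 3.14, 3.14, 3.14, 3.14, 3.14].

## Interface

Orientations are given as a unit quaternion [w, x, y, z].
In Python, from station import get_obs, read_camera, hand_in, grip_point_offset gives the robot as it stands.
- The arm moves only by the tool play_rows, never from a script. Its argument "increments" is a list of rows, each a list of 2 entries, a list of its own where there are three numbers: the shift along the tool's x, y, z in m, then the turn, a rotation vector about the tool's x, y, z in degrees. In form: [[[tx, ty, tz], [ax, ay, az]], ...]. A call has 1 to 20 rows; each row shifts and turns the commanded pose from where the row before left it, along the tool's axes as they then stand; what a row does not reach is not made up. A row lasts 1/12 s, in which the tool goes at most 41.7 mm and 7.16 degrees, less where a joint would pass 70% of its speed; a pose out of reach is approached as far as the arm can. A call with a gripper value outside its range is refused whole. "gripper" is the finger opening in m, from 0 to 0.0854, set as the call begins (left out, the last holds). The fingers move at their own pace and stop on an object; "grip_force" is the grip in N (left out, the last holds). Time passes only in rows, so rows that do not move let the fingers close. It gives the time, the measured TCP pose, the force and the opening at its end, in the units of the state.
- get_obs(): the state, without advancing time (a new reading comes with each control period).
- read_camera(name): name is "scene" or "top" or "wrist"; returns a dict with "color" (400x640x3 uint8, red, green, blue), "range_z" (400x640 float32, m along the optical axis (not along the pixel's ray), 0 where there is no reading), "intrinsics" (3x3 intrinsics, pixels), "R" (3x3) and "t" (3): a world point X has camera coordinates R X + t; the wrist camera has in their place "hand_eye" (4x4, takes a point from camera to tool coordinates, whose origin is the TCP and whose axes are the tool frame's). Camera axes: x right, y down, z forward; pixel columns grow to the right and rows downward; lengths in m; the calibration is good to about 2 mm. A picture is of the moment at which its call begins: read the wrist's pose just before it.
- hand_in(): hands the job in, once; it reports no verdict.
The state is a dict: "t": time; "q": joint angles; "joint_vel": joint speeds; "joint_torque": joint torques, N m; "eef_pos": TCP position; "tool_rot": TCP orientation; "contact_force": force on the tool from outside, world axes, zero at the start; "torque": the same for the moment, N m; "gripper_width": opening from 0.0 (shut) to 1.0 (fully open).
Only numpy, scipy, OpenCV 4.12 (cv2) and the standard library are available. Lean on these libraries where they do the work, as an engineer would, in place of code of your own. Each camera call takes 0.05 s, during which the arm holds its last target. There are 200 camera calls.

## Task

Take the steel index pin from the walnut rack, put it down through the round hole in the lamp stand's shutter wheel, and with the pin turn the wheel until the lens shows in the fixed window. Near there feel for the hidden index hole under the wheel and push the pin gently home, its head down on the wheel, so that it locks the wheel; then let go. Use only light force on the stand (keep under 40 N) and leave the other things on the bench where they are.

Things in the scene. Friction and masses are not known exactly. Their poses are not given: they have to be found in the camera images.
- stand: Fixed round bronze lamp stand, 196 mm across, 30 mm high; the shutter wheel lies flat in it. Origin: on the wheel's vertical axis at bench level; x points to the window, z up. Hub post on the axis 44 mm across, top 45 mm above the bench. Window frame over the wheel at +x, 64 mm wide along y, 42 mm along x, top 46 mm above the bench. Load on stand and wheel must stay under 40 N.
- index_nominal (a point): Fixed point on the stand, straight opposite the window, 60 mm from the axis, 26 mm above the bench, on the flat steel plate under the wheel on which the pin's tip lands and slides. The hidden index hole in that plate (13.5 mm across, hardly chamfered, 18 mm deep, 60 mm from the axis) lies up to 12 mm either way along the arc from here, each time elsewhere; it can only be felt with the pin.
- window (a point): Centre of the fixed window, top face of its frame: opening 48 mm along the arc by 26 mm, 60 mm from the wheel axis.
- wheel (a joint): Wheel angle about its vertical axis (rad), positive anticlockwise from above; at 0 the lens is mid-window. Starts between -1.25 and -0.7; whole lens shows from -0.22 to 0.22; the pin locks it somewhere from -0.2 to 0.2. Friction about 2 N at the hole; it stays where left; stops at -1.45 and 0.35.
- wheel_hole (a point): Centre of the round through hole in the wheel, at the wheel's top face (37 mm above the bench): 13.5 mm across with a 1.5 mm chamfer, 10 mm deep, 60 mm from the wheel axis, exactly opposite the lens. The wheel is an aluminium disc, 172 mm across.
- lens (a point): The marked sector: the wheel's one small round domed lens, 21 mm across, at the wheel's top face, 60 mm from the axis. The wheel's other sectors have one to four dark slots instead.
- pin_head (a point): Middle of the grip of the loose steel index pin, 28 mm above its shoulder; z is the pin's axis, up. The head is a plain cylinder 22 mm across and 45 mm tall; below its shoulder a shank 12 mm across and 25 mm long, tapering in its last 2 mm to 9 mm. At the start it stands in the rack, shoulder on the rack's top. 0.10 to 0.20 kg.
- pin_tip (a point): Centre of the pin's lower end, 53 mm below pin_head.
- rack: Fixed walnut block 80 x 60 x 36 mm with a 14.5 mm hole, 30 mm deep, in the middle of its top, in which the pin stands. Origin: centre of its underside.
- pelorus_base: Bystander: square walnut base 110 x 110 mm, 40 mm high with round step. Origin: centre of its underside.
- azimuth_ring: Bystander: flat pewter ring, 124 mm across, 10 mm high. Origin: centre of its underside.
- dome_cover: Bystander: domed clear acrylic compass cover, 124 mm across, 48 mm high. Origin: centre of its underside.
- magnet_bar: Bystander: red-painted bar magnet 20 x 160 x 14 mm, long side along its y. Origin: centre of its underside.
Mind the look-alikes: they are no part of the job. Of the things shaped like the part that bears pin_head, the bare steel one is meant.

How it is judged:
On the way, in this order (a step that is already met when the one before it is completed fails the run):
1. the pin stands down in the wheel's hole, before the wheel is turned to the window (z of pin_tip in the frame of wheel_hole below -0.006 m and horizontal distance between pin_tip and wheel_hole below 0.004 m and value of joint wheel below -0.35 rad), for 0.2 s.
2. with the pin still in its hole, the wheel is turned until the lens comes into the window (z of pin_tip in the frame of wheel_hole below -0.005 m and horizontal distance between pin_tip and wheel_hole below 0.004 m and value of joint wheel above -0.28 rad), for 0.1 s.
At the end, for the whole second after the job is handed in: The pin is upright (within 0.12 rad) through the wheel's hole and home in the index hole, its head down on the wheel to within 3 mm; the lens shows in the window (wheel within 0.24 rad of 0), wheel at rest (z of pin_tip in the frame of stand below 0.015 m and horizontal distance between pin_tip and wheel_hole below 0.004 m and angle between pin_head's own z axis and vertical below 0.12 rad and value of joint wheel between -0.24 and 0.24 rad and not (velocity of joint wheel above 0.05 rad/s) and not (velocity of joint wheel below -0.05 rad/s)); the robot touches nothing.
It fails at once if the lamp stand or its wheel is loaded with more than 40 N (contact force between stand and anything else above 40 N).
It fails at once if the pelorus base is shifted by more than 15 mm (distance of pelorus_base from where it was at the start of the episode above 0.015 m).
It fails at once if the azimuth ring is shifted by more than 15 mm (distance of azimuth_ring from where it was at the start of the episode above 0.015 m).
It fails at once if the dome cover is shifted by more than 15 mm (distance of dome_cover from where it was at the start of the episode above 0.015 m).
It fails at once if the magnet bar is shifted by more than 15 mm (distance of magnet_bar from where it was at the start of the episode above 0.015 m).
It also fails if it takes over 72 s, if anything falls off the work surface, if the arm or the gripper's body presses on something with over 40 N, if the wrist force passes 120 N, or if a joint passes its speed limit or range.

## Working session

There is one attempt and no reset: what is moved stays moved. The work goes in short steps, Python scripts to look and compute and a tool call to move; the robot and the scene stay as the last step left them, time stands still between calls to the robot, and variables do not carry over. Pictures are saved under pics/ and viewed, about 8 in all and at most 12, crops included, and the job is handed in when it is done.

Besides the shell and the picture viewer there is one more tool, called after "Emit:" in YAML: its name, and indented under it one key for each argument. play_rows: Moves the arm, as the interface text tells. Its arguments: {"type":"object","properties":{"increments":{"type":"array","items":{"type":"array"}},"gripper":{"type":"number"},"grip_force":{"type":"number"}},"required":["increments"]}

```bash
ls; mkdir -p pics
cat > h.py <<'E'
import numpy as np, cv2
from station import get_obs, read_camera, hand_in, grip_point_offset
from scipy.spatial.transform import Rotation as Ro
def pose(o):
    q=o["tool_rot"]; return Ro.from_quat([q[1],q[2],q[3],q[0]]).as_matrix(), np.array(o["eef_pos"])
def cam(name):
    o=get_obs(); c=read_camera(name); K=np.array(c["intrinsics"])
    if name=="wrist":
        R,p=pose(o); H=np.array(c["hand_eye"]); c["Rwc"]=R@H[:3,:3]; c["pc"]=R@H[:3,3]+p
    else:
        R=np.array(c["R"]); c["Rwc"]=R.T; c["pc"]=-R.T@np.array(c["t"])
    return c
def ray(c,u,v,z):
    d=c["Rwc"]@np.linalg.inv(c["intrinsics"])@np.array([u,v,1.]); s=(z-c["pc"][2])/d[2]; return c["pc"]+s*d
def proj(c,X):
    x=np.array(c["intrinsics"])@(c["Rwc"].T@(np.array(X)-c["pc"])); return x[:2]/x[2]
def cloud(c):
    z=c["range_z"]; v,u=np.indices(z.shape); P=np.stack([u,v,np.ones_like(u)],-1)@np.linalg.inv(c["intrinsics"]).T*z[...,None]
    return P@c["Rwc"].T+c["pc"]
def save(n,im): cv2.imwrite("pics/"+n,im[...,::-1])
E
python3 - <<'E'
from h import *
o=get_obs(); print({k:np.round(v,3) for k,v in o.items()}, grip_point_offset)
for n in("scene","top"):
    c=cam(n); save(n+"0.png",c["color"]); np.savez(n+"0.npz",**c); print(n,c["pc"],c["Rwc"][:,2])
E
```

```text
pics
{'t': np.float64(0.0), 'q': array([ 1.068,  0.478,  0.022,  1.556, -0.011,  1.109, -0.083]), 'joint_vel': array([ 0.002, -0.002, -0.   ,  0.   ,  0.002, -0.001,  0.   ]), 'joint_torque': array([-1.0000e-03, -5.9646e+01,  1.6080e+00, -2.8120e+01,  1.3000e-02,
        9.0000e-03, -0.0000e+00]), 'eef_pos': array([ 0.259, -0.622,  0.208]), 'tool_rot': array([ 0.589, -0.588,  0.393, -0.392]), 'contact_force': array([-0.029,  1.11 ,  0.263]), 'torque': array([ 0.049, -0.021, -0.007]), 'gripper_width': np.float64(0.995)} 0.0187
scene [ 0.95470786 -0.495268    0.51969465] [-0.50286975  0.63225356 -0.58938735]
top [ 0.3968861  -0.01510366  1.00148097] [ 0.16237273  0.02299404 -0.98646154]
```

View pics/scene0.png

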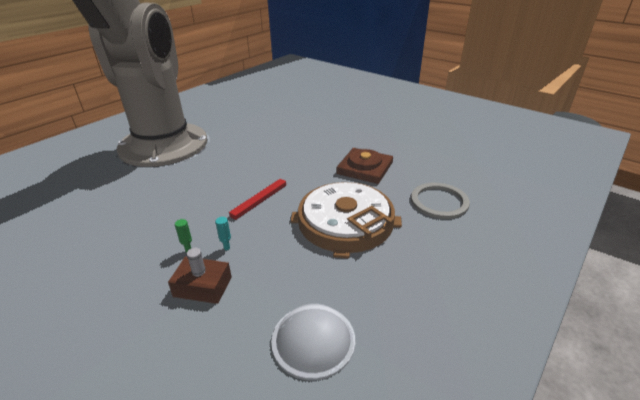

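View pics/top0.png

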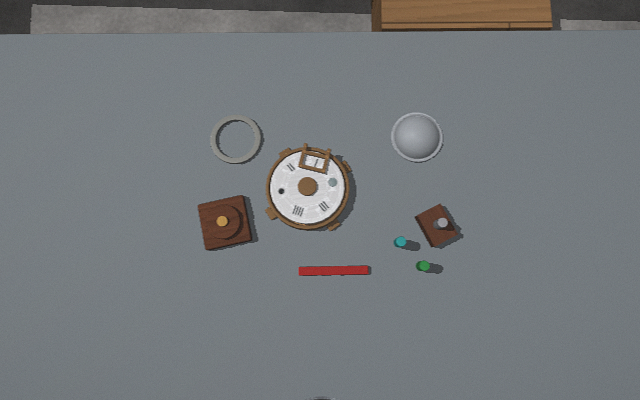

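Run:
```python
from h import *
c=dict(np.load("top0.npz")); im=c["color"]; P=cloud(c)
hsv=cv2.cvtColor(im,cv2.COLOR_RGB2HSV)
# white wheel
hub=ray(c,307,186.5,.045); print("hub",hub)
for n,u,v,z in [("win",315,162,.046),("hole",281,191,.037),("lens",333,183,.037),("pin",442,223,.081),("green",424,266,.07),("teal",401,242,.07)]:
    X=ray(c,u,v,z); print(n,X.round(4),np.linalg.norm((X-hub)[:2]).round(4),"depth z",P[v,u].round(4))
# rack top pts
m=(P[...,2]>.031)&(P[...,2]<.041); m[:,:415]=0; m[:205]=0;m[250:]=0;m[:,465:]=0
Q=P[m]; r=cv2.minAreaRect(Q[:,:2].astype(np.float32)); print("rack",r, len(Q))
m=(P[...,2]>.07)&(P[...,2]<.09);m[:,:415]=0;m[:,465:]=0; Q=P[m]; print("head",Q.mean(0),len(Q),np.ptp(Q,axis=0))
# dark stand outline
a=cv2.resize(im[135:245,255:360],None,fx=5,fy=5,interpolation=cv2.INTER_CUBIC)
b=cv2.resize(im[195:285,385:470],(510,540),interpolation=cv2.INTER_CUBIC)
b=cv2.resize(b,(270,286)); o=np.zeros((550,800,3),np.uint8); o[:,:525]=a; o[:286,528:798]=b; save("crop1.png",o)
```

```text
hub [0.58687889 0.03486147 0.045     ]
win [0.6443 0.0169 0.046 ] 0.0602 depth z [0.6464 0.0172 0.0378]
hole [0.5778 0.0952 0.037 ] 0.061 depth z [0.5797 0.0964 0.0269]
lens [ 0.5968 -0.0247  0.037 ] 0.0604 depth z [ 0.596  -0.0247  0.0407]
pin [ 0.5    -0.2593  0.081 ] 0.3068 depth z [ 0.4998 -0.2588  0.0831]
green [ 0.4082 -0.22    0.07  ] 0.3113 depth z [ 0.4082 -0.2204  0.0685]
teal [ 0.4594 -0.1721  0.07  ] 0.243 depth z [ 0.4595 -0.1723  0.0685]
rack ((0.5025290846824646, -0.25930899381637573), (0.07989055663347244, 0.061712052673101425), 26.949777603149414) 820
head [ 0.48076221 -0.24921254  0.07819021] 114 [0.11152095 0.05705528 0.01504854]
```

View pics/crop1.png

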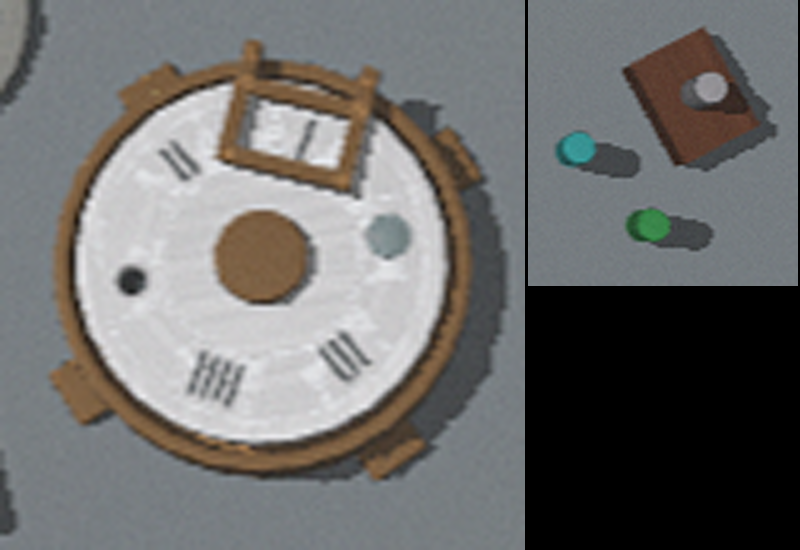

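The bare steel pin stands in the rack at top (442,223) and scene (196,262). The look-alikes are green at top (424,266) and teal at (401,242). In the crop only the grey one stands in the walnut block, so I chose that one. The wheel reads about -1.1 rad, with the hole at top (281,191) and the lens at (333,183).

Emit:
play_rows:
  increments:
    - [[-0.0174, 0.003, 0.0258], [0, 0, 0]]
    - [[-0.0174, 0.003, 0.0258], [0, 0, 0]]
    - [[-0.0174, 0.003, 0.0258], [0, 0, 0]]
    - [[-0.0174, 0.003, 0.0258], [0, 0, 0]]
    - [[-0.0174, 0.003, 0.0258], [0, 0, 0]]
    - [[-0.0174, 0.003, 0.0258], [0, 0, 0]]
    - [[-0.0174, 0.003, 0.0258], [0, 0, 0]]
    - [[-0.0174, 0.003, 0.0258], [0, 0, 0]]
    - [[-0.0174, 0.003, 0.0258], [0, 0, 0]]
    - [[-0.0174, 0.003, 0.0258], [0, 0, 0]]
    - [[-0.0174, 0.003, 0.0258], [0, 0, 0]]
    - [[-0.0174, 0.003, 0.0258], [0, 0, 0]]
    - [[-0.0174, 0.003, 0.0258], [0, 0, 0]]
    - [[-0.0174, 0.003, 0.0258], [0, 0, 0]]
    - [[0, 0, 0], [0, 6.7, 0]]
    - [[0, 0, 0], [0, 6.7, 0]]
    - [[0, 0, 0], [0, 6.7, 0]]
    - [[0, 0, 0], [0, 6.7, 0]]
    - [[0, 0, 0], [0, 6.7, 0]]
    - [[0, 0, 0], [0, 6.5, 0]]
  gripper: 0.06
  grip_force: 40

```text
t: 1.77
eef_pos: [0.499, -0.2591, 0.1663]
tool_rot: [0.417, -0.417, 0.571, -0.571]
contact_force: [0.7, 1.0, -0.1]
gripper_width: 0.7
```

```bash
cat > wr.py <<'E'
from h import *
import sys
o=get_obs(); R,p=pose(o); print(o["t"],p.round(4),R.round(3).tolist(),o["gripper_width"])
c=cam("wrist"); np.savez("w.npz",**c); im=c["color"].copy(); print("cam",c["pc"].round(3),c["Rwc"][:,2].round(2))
save(sys.argv[1],im)
E
python3 wr.py w1.png
```

```text
1.7667 [ 0.499  -0.2591  0.1663] [[-0.304, -0.001, 0.953], [-0.953, 0.0, -0.304], [-0.0, -1.0, -0.001]] 0.6997738478061143
cam [ 0.57  -0.281  0.33 ] [-0.28  0.09 -0.96]
```

View pics/w1.png

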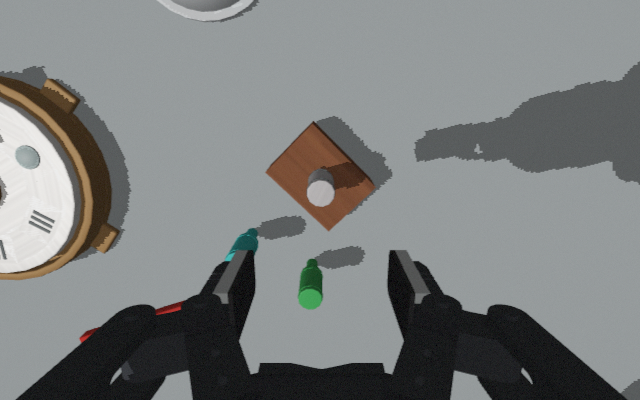

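Run:
```python
from h import *
c=dict(np.load("w.npz")); P=cloud(c)
m=(P[...,2]>.075)&(P[...,2]<.09); m[:150]=0;m[225:]=0;m[:,290:][:,80:]=0;m[:,:290]=0
print("top z",np.median(P[m][:,2]),"mean",P[m].mean(0),P[m].min(0),P[m].max(0))
v,u=np.nonzero(m);(cu,cv),r=cv2.minEnclosingCircle(np.stack([u,v],1).astype(np.float32)); print(cu,cv,r,ray(c,cu,cv,.081))
m=(P[...,2]>.031)&(P[...,2]<.041); m[:115]=0;m[235:]=0;m[:,:260]=0;m[:,380:]=0
print(cv2.minAreaRect(P[m][:,:2].astype(np.float32)))
```

```text
top z 0.07972132735014775 mean [ 0.50248789 -0.25893914  0.07948908] [ 0.49113733 -0.26977563  0.07502086] [ 0.51297365 -0.24790022  0.08147036]
319.87548828125 191.9861602783203 14.436826705932617 [ 0.50308926 -0.25910164  0.081     ]
((0.5013990998268127, -0.25859591364860535), (0.08026929199695587, 0.060247015208005905), 27.30937385559082)
```

Emit:
play_rows:
  increments:
    - [[-0.001, 0.017, 0.003], [0, 0, 0]]
    - [[0, 0.02, 0], [0, 0, 0]]
    - [[0, 0.02, 0], [0, 0, 0]]
    - [[0, 0.02, 0], [0, 0, 0]]
    - [[0, 0.02, 0], [0, 0, 0]]
    - [[0, 0.015, 0], [0, 0, 0]]
    - [[0, 0.006, 0], [0, 0, 0]]
    - [[0, 0, 0], [0, 0, 0]]
    - [[0, 0, 0], [0, 0, 0]]

```text
t: 2.57
eef_pos: [0.5026, -0.2593, 0.0489]
tool_rot: [0.419, -0.419, 0.57, -0.57]
contact_force: [-0.4, 0.3, -0.1]
gripper_width: 0.705
```

Emit:
play_rows:
  increments:
    - [[0, 0, 0], [0, 0, 0]]
    - [[0, 0, 0], [0, 0, 0]]
    - [[0, 0, 0], [0, 0, 0]]
    - [[0, 0, 0], [0, 0, 0]]
    - [[0, 0, 0], [0, 0, 0]]
    - [[0, 0, 0], [0, 0, 0]]
    - [[0, 0, 0], [0, 0, 0]]
    - [[0, 0, 0], [0, 0, 0]]
  gripper: 0.0
  grip_force: 50

```text
t: 3.23
eef_pos: [0.5033, -0.2597, 0.0498]
tool_rot: [-0.419, 0.418, -0.569, 0.57]
contact_force: [0.1, -0.5, 7.0]
gripper_width: 0.223
```

Emit:
play_rows:
  increments:
    - [[0, -0.005, 0], [0, 0, 0]]
    - [[0, -0.005, 0], [0, 0, 0]]
    - [[0, -0.01, 0], [0, 0, 0]]
    - [[0, -0.02, 0], [0, 0, 0]]
    - [[0, -0.02, 0], [0, 0, 0]]
    - [[0, -0.02, 0], [0, 0, 0]]
    - [[0, -0.01, 0], [0, 0, 0]]
    - [[0, 0, 0], [0, 0, 0]]

```text
t: 3.9
eef_pos: [0.5041, -0.26, 0.1416]
tool_rot: [-0.42, 0.418, -0.568, 0.571]
contact_force: [0.7, -0.8, -0.8]
gripper_width: 0.226
```

```bash
python3 wr.py w2.png
python3 - <<'E'
from h import *
c=cam("scene"); np.savez("scene1.npz",**c)
u,v=proj(c,get_obs()["eef_pos"]); u,v=int(u),int(v); print(u,v)
s=cv2.resize(c["color"][v-50:v+50,u-40:u+40],(480,600),interpolation=cv2.INTER_CUBIC)
w=cv2.imread("pics/w2.png")[...,::-1]
o=np.zeros((600,800,3),np.uint8); o[:,:480]=s; o[:200,480:]=cv2.resize(w,(320,200)); o[200:400,480:]=w[200:400,160:480]; save("mix2.png",o)
E
```

```text
3.9 [ 0.5041 -0.26    0.1416] [[-0.299, 0.005, 0.954], [-0.954, -0.002, -0.299], [0.0, -1.0, 0.005]] 0.22590413777255028
cam [ 0.574 -0.281  0.306] [-0.27  0.09 -0.96]
186 224
```

View pics/mix2.png

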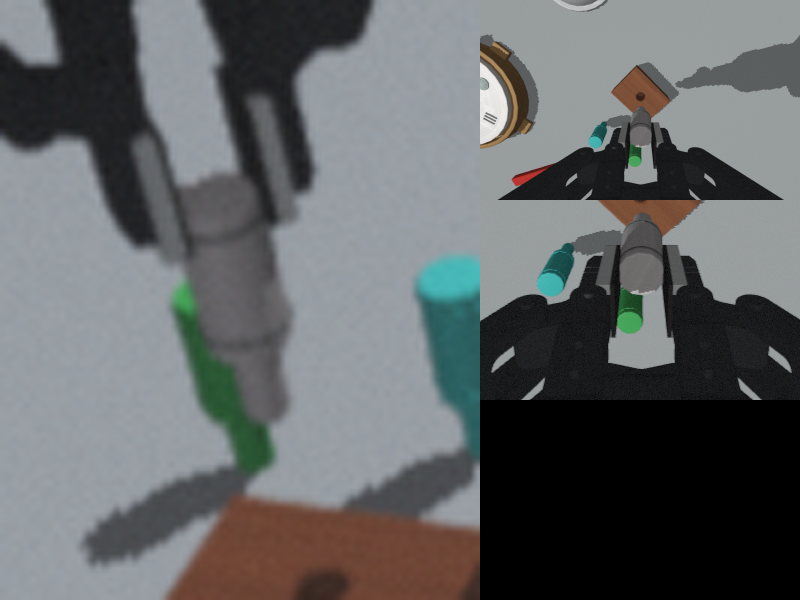

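```bash
cat > pin.py <<'E'
from h import *
def pinest(c,R,p,verbose=True):
    T=(cloud(c)-p)@R   # tool coords
    im=c["color"].astype(int); sat=im.max(-1)-im.min(-1); br=im.mean(-1)
    m=(abs(T[...,0])<.0125)&(abs(T[...,2])<.03)&(T[...,1]>-.045)&(T[...,1]<.055)&(sat<25)&(br>70)&(c["range_z"]>0)
    return T[m],m
if __name__=="__main__":
    R,p=pose(get_obs()); c=dict(np.load("w.npz")); Q,m=pinest(c,R,p)
    print(len(Q),Q.min(0),Q.max(0))
    for a in np.arange(-.045,.05,.005):
        s=Q[(Q[:,1]>=a)&(Q[:,1]<a+.005)]
        if len(s)>8: print(round(a,3),len(s),"x",s[:,0].min().round(4),s[:,0].max().round(4),"z",s[:,2].min().round(4),s[:,2].max().round(4),np.percentile(s[:,2],95).round(4))
    v,u=np.nonzero(m); print(u.min(),u.max(),v.min(),v.max())
E
python3 pin.py
```

```text
2874 [-0.01246333 -0.04493342 -0.01009722] [0.01249887 0.03476767 0.01338957]
-0.045 39 x -0.0124 0.0125 z -0.0097 0.0129 0.0129
-0.04 34 x -0.0125 0.0125 z -0.0092 0.0134 0.013
-0.035 1668 x -0.0124 0.0125 z -0.0101 0.0132 0.0103
-0.03 87 x -0.0122 0.0122 z -0.0094 0.013 0.0125
-0.025 159 x -0.009 0.0088 z 0.0057 0.0117 0.0112
-0.02 164 x -0.0098 0.009 z 0.0053 0.0116 0.0112
-0.015 151 x -0.0102 0.0098 z 0.0042 0.0117 0.011
-0.01 139 x -0.0104 0.0101 z 0.0033 0.0115 0.0111
-0.005 135 x -0.0102 0.0104 z 0.0024 0.0114 0.0112
-0.0 136 x -0.0111 0.0107 z -0.0002 0.0119 0.0112
0.005 67 x -0.0112 0.0097 z 0.0002 0.0115 0.0113
0.01 12 x -0.0103 0.006 z 0.004 0.0112 0.0111
0.025 40 x -0.0044 0.0048 z 0.0041 0.0065 0.0065
0.03 38 x -0.0045 0.0055 z 0.0024 0.0066 0.0064
291 352 213 306
```

The pin is held upright: its axis is at tool x≈0, z≈0, and the tip is about 37 mm below the TCP. Next I move beside the wheel hole and look at it from close by.

Emit:
play_rows:
  increments:
    - [[-0.03, -0.001, -0.0088], [0, 0, 0]]
    - [[-0.03, -0.001, -0.0088], [0, 0, 0]]
    - [[-0.03, -0.001, -0.0088], [0, 0, 0]]
    - [[-0.03, -0.001, -0.0088], [0, 0, 0]]
    - [[-0.03, -0.001, -0.0088], [0, 0, 0]]
    - [[-0.03, -0.001, -0.0088], [0, 0, 0]]
    - [[-0.03, -0.001, -0.0088], [0, 0, 0]]
    - [[-0.03, -0.001, -0.0088], [0, 0, 0]]
    - [[-0.03, -0.001, -0.0088], [0, 0, 0]]
    - [[-0.03, -0.001, -0.0088], [0, 0, 0]]
    - [[-0.03, -0.001, -0.0088], [0, 0, 0]]
    - [[-0.03, -0.001, -0.0088], [0, 0, 0]]
    - [[0, 0, 0], [0, 0, 0]]
    - [[0, 0, 0], [0, 0, 0]]
    - [[0, 0, 0], [0, 0, 0]]

```text
t: 5.25
eef_pos: [0.5084, 0.1152, 0.1494]
tool_rot: [0.418, -0.42, 0.57, -0.57]
contact_force: [0.1, -0.2, -1.4]
gripper_width: 0.223
```

```bash
python3 wr.py w3.png
```

```text
5.25 [0.5084 0.1152 0.1494] [[-0.298, -0.002, 0.954], [-0.954, -0.001, -0.298], [0.002, -1.0, -0.002]] 0.2227263902015174
cam [0.58  0.094 0.313] [-0.28  0.09 -0.96]
```

View pics/w3.png

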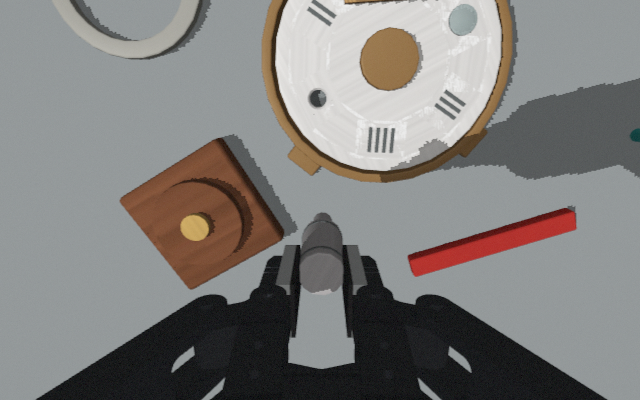

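```bash
cat > wm.py <<'E'
from h import *
def blob(m,u,v,r):
    k=np.zeros(m.shape,np.uint8); cv2.circle(k,(int(u),int(v)),r,1,-1); n,l,st,ce=cv2.connectedComponentsWithStats((m&(k>0)).astype(np.uint8))
    i=1+np.argmax(st[1:,4]); return ce[i],st[i]
def measure(c,h,hb,ln):
    im=c["color"]; hsv=cv2.cvtColor(im,cv2.COLOR_RGB2HSV); out={}
    ch,s=blob(im.mean(-1)<150,*h,14); out["hole"]=ray(c,*ch,.0365); print("hole",ch,s)
    cb,s=blob((hsv[...,1]>80),*hb,45); out["hub"]=ray(c,*cb,.045); print("hub",cb,s)
    cl,s=blob((hsv[...,1]>15)&(hsv[...,1]<80),*ln,22); out["lens"]=ray(c,*cl,.038); print("lens",cl,s)
    for k in out: print(k,out[k].round(4), np.linalg.norm((out[k]-out["hub"])[:2]).round(4))
    d=out["hole"]-out["lens"]; print("mid",(out["hole"]+out["lens"])[:2]/2,"hole dir",np.arctan2(d[1],d[0]))
    return out
if __name__=="__main__":
    import sys
    a=[float(x) for x in sys.argv[1:]]
    c=dict(np.load("w.npz")); measure(c,a[:2],a[2:4],a[4:6])
E
python3 wm.py 317 98 390 58 463 20
python3 - <<'E'
from h import *
from pin import pinest
R,p=pose(get_obs()); c=dict(np.load("w.npz")); Q,m=pinest(c,R,p)
s=Q[(Q[:,1]>.024)&(Q[:,1]<.05)]; print(s.min(0),s.max(0)); s=Q[(Q[:,1]>-.02)&(Q[:,1]<.01)]; print(s.min(0),s.max(0)); s=Q[(Q[:,1]>-.045)&(Q[:,1]<-.025)]; print(np.median(s,0))
# top-view
c=dict(np.load("top0.npz")); from wm import measure; measure(c,(281,191),(307,186),(333,183))
P=cloud(dict(np.load("w.npz"))); print("wheel z",np.median(P[100:130,335:355,2]))
E
```

```text
hole [316.90123457  98.22222222] [309  90  17  18 243]
hub [389.12968805  58.67017175] [ 360   28   59   62 2853]
lens [462.84482759  19.26332288] [449   4  28  31 638]
hole [0.5781 0.0969 0.0365] 0.06
hub [0.5888 0.0379 0.045 ] 0.0
lens [ 0.5989 -0.0214  0.038 ] 0.0601
mid [0.58848869 0.03773316] hole dir 1.744404031314866
[-0.00603879  0.02697509 -0.00147831] [0.00529007 0.03855926 0.00408718]
[-0.01201148 -0.01997178 -0.00304962] [0.00987182 0.00983289 0.00931597]
[-6.09073734e-04 -2.96808497e-02  7.09196146e-05]
hole [269.23809524 192.83333333] [267 183   6  19  42]
hub [309.02116788 184.3350365 ] [ 266  143   84   87 1370]
lens [350.79487179 183.21367521] [347 171   9  29 117]
hole [0.5735 0.1224 0.0365] 0.0939
hub [0.5919 0.0303 0.045 ] 0.0
lens [ 0.5962 -0.0657  0.038 ] 0.096
mid [0.58483746 0.02836701] hole dir 1.6905618098568356
wheel z 0.035833826009762565
```

Wrist view: the hole is at (317,98) and the lens at (463,20). Both come out 60.0 mm from the hub at (389,59), as specified. I'll move the pin above the hole.

Emit:
play_rows:
  increments:
    - [[-0.0006, 0, 0.015], [0, 0, 0]]
    - [[-0.0006, 0, 0.015], [0, 0, 0]]
    - [[-0.0006, 0, 0.015], [0, 0, 0]]
    - [[-0.0006, 0, 0.015], [0, 0, 0]]
    - [[-0.0005, 0, 0.0136], [0, 0, 0]]
    - [[0, 0.015, 0], [0, 0, 0]]
    - [[0, 0.015, 0], [0, 0, 0]]
    - [[0, 0.015, 0], [0, 0, 0]]
    - [[0, 0.015, 0], [0, 0, 0]]
    - [[0, 0.007, 0], [0, 0, 0]]
    - [[0, 0, 0], [0, 0, 0]]
    - [[0, 0, 0], [0, 0, 0]]
    - [[0, 0, 0], [0, 0, 0]]

```text
t: 6.38
eef_pos: [0.5811, 0.0962, 0.0845]
tool_rot: [-0.419, 0.418, -0.57, 0.57]
contact_force: [-0.4, -0.3, -1.6]
gripper_width: 0.227
```

```bash
python3 wr.py w4.png
python3 - <<'E'
from h import *
from pin import pinest
R,p=pose(get_obs()); c=dict(np.load("w.npz")); Q,m=pinest(c,R,p)
s=Q[(Q[:,1]>.024)&(Q[:,1]<.037)]; print(s.min(0),s.max(0)); s=Q[(Q[:,1]>-.02)&(Q[:,1]<.01)]; print(s.min(0),s.max(0))
s=cam("scene"); np.savez("scene2.npz",**s); u,v=map(int,proj(s,p)); print(u,v)
w=c["color"]
o=np.zeros((600,800,3),np.uint8); o[:,:400]=cv2.resize(s["color"][v-35:v+40,u-25:u+25],(400,600),interpolation=cv2.INTER_CUBIC); o[:500,400:]=cv2.resize(w[200:325,270:370],(400,500),interpolation=cv2.INTER_CUBIC); save("mix4.png",o)
E
```

```text
6.3833 [0.5811 0.0962 0.0845] [[-0.299, 0.001, 0.954], [-0.954, 0.0, -0.299], [-0.0, -1.0, 0.001]] 0.22710476389219073
cam [0.652 0.074 0.249] [-0.28  0.09 -0.96]
[-0.00516431  0.02727481  0.00063212] [0.00549811 0.03689134 0.00434268]
[-0.01122699 -0.01991171 -0.00277493] [0.01071746 0.00949343 0.00971484]
360 171
```

View pics/mix4.png

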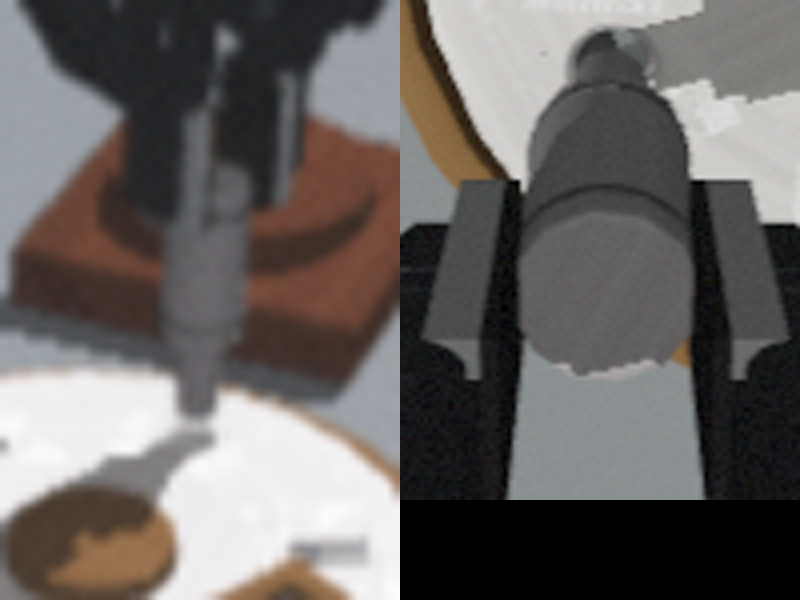

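Run:
```python
from h import *
R,p=pose(get_obs()); c=dict(np.load("w.npz"))
print("tcp now",p)
def crop(px): return (px-[270,200])*4+[400,0]
for nm,C in (("exp",np.array([.578,.097])),("-x2",np.array([.580,.097]))):
    e=np.array([crop(proj(c,[C[0]+.00825*np.cos(a),C[1]+.00825*np.sin(a),.037])) for a in np.linspace(0,6.28,60)]); print(nm,e.min(0),e.max(0))
for z in(-.0015,0):
  t=[crop(proj(c,p+R@np.array([.0045*np.cos(a),.037,z+.0045*np.sin(a)]))) for a in np.linspace(0,6.28,60)]; print("tip",z,np.min(t,0),np.max(t,0))
  t=[crop(proj(c,p+R@np.array([.011*np.cos(a),-.033,z+.011*np.sin(a)]))) for a in np.linspace(0,6.28,60)]; print("top",z,np.min(t,0),np.max(t,0))
```

```text
tcp now [0.58112963 0.09663321 0.08471555]
exp [558.02887012  24.01841688] [657.69978331 117.84592968]
-x2 [554.2749396  12.9042254] [654.18939598 107.19638901]
tip -0.0015 [575.61212446  57.95192944] [632.71360703 111.49885649]
top -0.0015 [503.1040794  221.36082082] [706.28291027 401.90071883]
tip 0 [575.53989073  48.89513893] [632.75854422 102.66200758]
top 0 [502.78188514 208.45756516] [706.56816273 390.07843004]
```

The hole shows around the tip in the wrist crop, centred near (615,73). The pin is about 2 mm too far along +x, so I correct that and lower gently.

Emit:
play_rows:
  increments:
    - [[0.0008, 0, -0.002], [0, 0, 0]]
    - [[0, 0.002, 0], [0, 0, 0]]
    - [[0, 0.002, 0], [0, 0, 0]]
    - [[0, 0.002, 0], [0, 0, 0]]
    - [[0, 0.0015, 0], [0, 0, 0]]
    - [[0, 0.001, 0], [0, 0, 0]]
    - [[0, 0.001, 0], [0, 0, 0]]
    - [[0, 0.001, 0], [0, 0, 0]]
    - [[0, 0.001, 0], [0, 0, 0]]
    - [[0, 0, 0], [0, 0, 0]]
    - [[0, 0, 0], [0, 0, 0]]

```text
t: 7.4
eef_pos: [0.5783, 0.0965, 0.0722]
tool_rot: [-0.419, 0.419, -0.57, 0.57]
contact_force: [-0.3, -0.2, -2.6]
gripper_width: 0.221
```

Emit:
play_rows:
  increments:
    - [[0, 0.001, 0], [0, 0, 0]]
    - [[0, 0.001, 0], [0, 0, 0]]
    - [[0, 0.001, 0], [0, 0, 0]]
    - [[0, 0, 0], [0, 0, 0]]
    - [[0, 0, 0], [0, 0, 0]]

```text
t: 7.82
eef_pos: [0.5782, 0.0965, 0.0691]
tool_rot: [0.419, -0.419, 0.57, -0.57]
contact_force: [0.2, -1.1, -1.2]
gripper_width: 0.227
```

Emit:
play_rows:
  increments:
    - [[0, 0.001, 0], [0, 0, 0]]
    - [[0, 0.001, 0], [0, 0, 0]]
    - [[0, 0.001, 0], [0, 0, 0]]
    - [[0, 0, 0], [0, 0, 0]]
    - [[0, 0, 0], [0, 0, 0]]

```text
t: 8.23
eef_pos: [0.5782, 0.0965, 0.0661]
tool_rot: [0.419, -0.419, 0.57, -0.57]
contact_force: [-0.3, 0.3, -2.5]
gripper_width: 0.223
```

Emit:
play_rows:
  increments:
    - [[0, 0.001, 0], [0, 0, 0]]
    - [[0, 0.0005, 0], [0, 0, 0]]
    - [[0, 0.0005, 0], [0, 0, 0]]
    - [[0, 0, 0], [0, 0, 0]]
    - [[0, 0, 0], [0, 0, 0]]

```text
t: 8.65
eef_pos: [0.5787, 0.0965, 0.0647]
tool_rot: [-0.419, 0.418, -0.57, 0.57]
contact_force: [-0.0, -0.3, 4.8]
gripper_width: 0.226
```

Emit:
play_rows:
  increments:
    - [[0, 0.0005, 0], [0, 0, 0]]
    - [[0, 0.0005, 0], [0, 0, 0]]
    - [[0, 0, 0], [0, 0, 0]]
    - [[0, 0, 0], [0, 0, 0]]

```text
t: 8.98
eef_pos: [0.5796, 0.0965, 0.0646]
tool_rot: [-0.419, 0.418, -0.569, 0.57]
contact_force: [-0.3, -0.4, 10.6]
gripper_width: 0.222
```

Touched the plate at TCP z 0.0646 with about 10 N, so the pin is through the wheel. I'll back off 1 mm and work out the arc.

```bash
cat > arc.py <<'E'
import numpy as np, sys
C=np.array([.5889,.0373]); R=.0603
def arc(a0,a1,n):
    ex=np.array([-.2985,-.9544]); ez=np.array([.9544,-.2985])
    pts=[C+.0601*np.array([np.cos(a),np.sin(a)]) for a in np.linspace(a0,a1,n+1)]
    cum=np.array([[ (q-pts[0])@ex,(q-pts[0])@ez] for q in pts]).round(4); d=np.diff(cum,axis=0)
    print([[[float(round(x,4)),0,float(round(z,4))],[0,0,0]] for x,z in d]); print(pts[-1])
arc(*map(float,sys.argv[1:3]),int(sys.argv[3]))
E
python3 arc.py 1.748 2.598 14
python3 - <<'E'
from h import *
c=dict(np.load("top0.npz")); hsv=cv2.cvtColor(c["color"],cv2.COLOR_RGB2HSV)
# window frame inner opening & bars: brown pixels between hub and rim
P=cloud(c); H=np.array([.5869,.0349]); im=c["color"]
br=(hsv[...,1]>80); v,u=np.nonzero(br); X=np.array([ray(c,a,b,.046) for a,b in zip(u,v)]); r=np.hypot(*(X[:,:2]-H).T); 
k=(r>.036)&(r<.080); Y=X[k]; print(k.sum(),cv2.minAreaRect(Y[:,:2].astype(np.float32)), np.arctan2(*(Y[:,:2].mean(0)-H)[::-1]))
E
```

```text
[[[0.0018, 0, -0.0032], [0, 0, 0]], [[0.002, 0, -0.0031], [0, 0, 0]], [[0.0021, 0, -0.0029], [0, 0, 0]], [[0.0023, 0, -0.0028], [0, 0, 0]], [[0.0025, 0, -0.0027], [0, 0, 0]], [[0.0027, 0, -0.0025], [0, 0, 0]], [[0.0028, 0, -0.0023], [0, 0, 0]], [[0.0029, 0, -0.0022], [0, 0, 0]], [[0.0031, 0, -0.002], [0, 0, 0]], [[0.0032, 0, -0.0017], [0, 0, 0]], [[0.0032, 0, -0.0016], [0, 0, 0]], [[0.0034, 0, -0.0014], [0, 0, 0]], [[0.0035, 0, -0.0012], [0, 0, 0]], [[0.0035, 0, -0.001], [0, 0, 0]]]
[0.53746305 0.06838457]
191 ((0.6456474661827087, 0.02184404991567135), (0.06184295564889908, 0.03923476114869118), 76.76032257080078) -0.2242910444046475
```

Emit:
play_rows:
  increments:
    - [[0, -0.002, 0], [0, 0, 0]]
    - [[0, 0, 0], [0, 0, 0]]
    - [[0.0018, 0, -0.0032], [0, 0, 0]]
    - [[0.002, 0, -0.0031], [0, 0, 0]]
    - [[0.0021, 0, -0.0029], [0, 0, 0]]
    - [[0.0023, 0, -0.0028], [0, 0, 0]]
    - [[0.0025, 0, -0.0027], [0, 0, 0]]
    - [[0.0027, 0, -0.0025], [0, 0, 0]]
    - [[0, 0, 0], [0, 0, 0]]
    - [[0, 0, 0], [0, 0, 0]]

```text
t: 9.82
eef_pos: [0.5572, 0.0882, 0.065]
tool_rot: [0.418, -0.419, 0.57, -0.57]
contact_force: [0.8, -0.5, -1.5]
gripper_width: 0.226
```

Emit:
play_rows:
  increments:
    - [[0.0028, 0, -0.0023], [0, 0, 0]]
    - [[0.0029, 0, -0.0022], [0, 0, 0]]
    - [[0.0031, 0, -0.002], [0, 0, 0]]
    - [[0.0032, 0, -0.0017], [0, 0, 0]]
    - [[0.0032, 0, -0.0016], [0, 0, 0]]
    - [[0.0034, 0, -0.0014], [0, 0, 0]]
    - [[0.0035, 0, -0.0012], [0, 0, 0]]
    - [[0.0035, 0, -0.001], [0, 0, 0]]
    - [[0, 0, 0], [0, 0, 0]]
    - [[0, 0, 0], [0, 0, 0]]

```text
t: 10.65
eef_pos: [0.5369, 0.0675, 0.0651]
tool_rot: [-0.418, 0.419, -0.57, 0.57]
contact_force: [0.8, -0.3, -1.2]
gripper_width: 0.224
```

```bash
python3 wr.py w5.png
python3 - <<'E'
from h import *
s=cam("top"); a=cv2.resize(s["color"][130:240,260:355],(380,440),interpolation=cv2.INTER_CUBIC)
s2=cam("scene"); b=cv2.resize(s2["color"][150:265,285:405],(420,402),interpolation=cv2.INTER_CUBIC)
o=np.zeros((600,800,3),np.uint8); o[:440,:380]=a;o[:402,380:]=b; w=cv2.imread("pics/w5.png")[...,::-1]; o[402:602,480:]=cv2.resize(w,(320,200))[:198]; save("mix5.png",o)
E
```

```text
10.65 [0.5369 0.0675 0.0651] [[-0.299, -0.001, 0.954], [-0.954, -0.001, -0.299], [0.001, -1.0, -0.001]] 0.2242101035388077
cam [0.608 0.046 0.229] [-0.28  0.09 -0.96]
```

View pics/mix5.png

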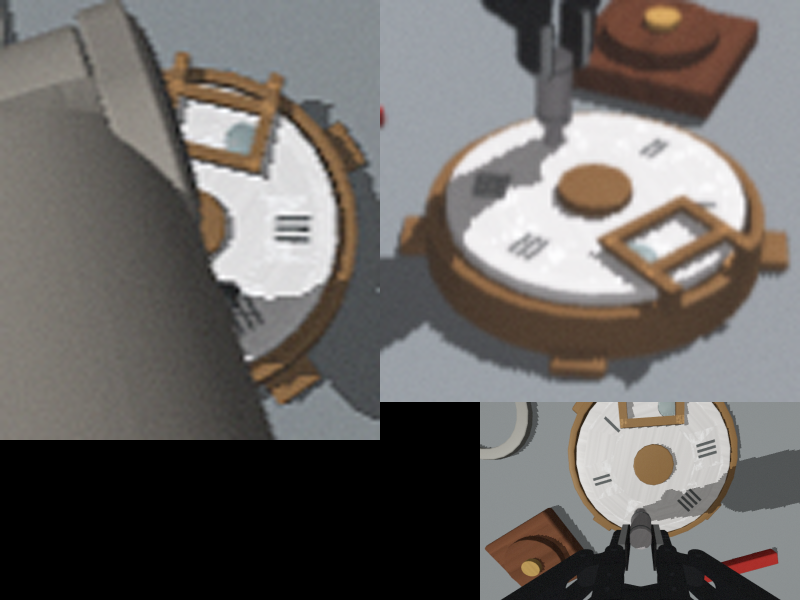

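Run:
```python
from h import *
from wm import blob
c=dict(np.load("w.npz")); im=c["color"]; hsv=cv2.cvtColor(im,cv2.COLOR_RGB2HSV)
br=(hsv[...,1]>80)
cb,s=blob(br,(654-480)*2,(464-402)*2,50); H=ray(c,*cb,.045); print("hub",cb,H)
v,u=np.nonzero(br); X=np.array([ray(c,a,b,.046) for a,b in zip(u,v)]); r=np.hypot(*(X-H)[:,:2].T); k=(r>.034)&(r<.075)&(X[:,0]>H[0]+.02)
Y=X[k]; print("uv",u[k].min(),u[k].max(),v[k].min(),v[k].max())
# lower (inner) bar: fit line through pixels with radial < .045 along approx dir
d=np.array([np.cos(-.25),np.sin(-.25)]); t=np.array([-d[1],d[0]]); q=Y[:,:2]-H[:2]; 
i=q@d<.044; vx=cv2.fitLine(q[i].astype(np.float32),cv2.DIST_HUBER,0,.01,.01).ravel(); print(i.sum(),"bar dir angle-90:",np.arctan2(vx[1],vx[0])-np.pi/2, "tang centre",(q[i]@t).min(),(q[i]@t).max())
lm=(hsv[...,1]>15)&(hsv[...,1]<80)&(hsv[...,0]>75)&(hsv[...,0]<110); cl,s=blob(lm,(668-480)*2,(408-402)*2,22); L=ray(c,*cl,.038); print("lens",cl,s,L,np.arctan2(*(L-H)[1::-1]),np.hypot(*(L-H)[:2]))
```

```text
hub [346.79738821 124.75741987] [0.58951487 0.03703222 0.045     ]
uv 276 408 0 51
1822 bar dir angle-90: -0.24638343 tang centre -0.03140253794501489 0.031780368857468676
lens [373.63075061  12.64164649] [357   0  33  28 826] [0.63787113 0.00837508 0.038     ] -0.5349791269365378 0.05620996097536682
```

```bash
python3 arc.py 2.598 2.658 3; python3 arc.py 2.658 3.118 24
```

```text
[[[0.0012, 0, -0.0003], [0, 0, 0]], [[0.0011, 0, -0.0002], [0, 0, 0]], [[0.0012, 0, -0.0003], [0, 0, 0]]]
[0.53569166 0.06524427]
[[[0.0011, 0, -0.0002], [0, 0, 0]], [[0.0012, 0, -0.0002], [0, 0, 0]], [[0.0011, 0, -0.0001], [0, 0, 0]], [[0.0012, 0, -0.0002], [0, 0, 0]], [[0.0011, 0, -0.0001], [0, 0, 0]], [[0.0012, 0, 0.0], [0, 0, 0]], [[0.0011, 0, -0.0001], [0, 0, 0]], [[0.0012, 0, -0.0001], [0, 0, 0]], [[0.0011, 0, 0.0], [0, 0, 0]], [[0.0012, 0, 0.0], [0, 0, 0]], [[0.0011, 0, 0.0001], [0, 0, 0]], [[0.0012, 0, 0.0], [0, 0, 0]], [[0.0011, 0, 0.0001], [0, 0, 0]], [[0.0012, 0, 0.0001], [0, 0, 0]], [[0.0011, 0, 0.0001], [0, 0, 0]], [[0.0012, 0, 0.0001], [0, 0, 0]], [[0.0011, 0, 0.0002], [0, 0, 0]], [[0.0011, 0, 0.0001], [0, 0, 0]], [[0.0012, 0, 0.0002], [0, 0, 0]], [[0.0011, 0, 0.0003], [0, 0, 0]], [[0.0011, 0, 0.0002], [0, 0, 0]], [[0.0011, 0, 0.0003], [0, 0, 0]], [[0.0012, 0, 0.0002], [0, 0, 0]], [[0.0011, 0, 0.0004], [0, 0, 0]]]
[0.52881673 0.03871779]
```

Emit:
play_rows:
  increments:
    - [[0.0012, 0, -0.0003], [0, 0, 0]]
    - [[0.0011, 0, -0.0002], [0, 0, 0]]
    - [[0.0012, 0, -0.0003], [0, 0, 0]]
    - [[0, 0, 0], [0, 0, 0]]
    - [[0, 0, 0], [0, 0, 0]]
    - [[0, 0.001, 0], [0, 0, 0]]
    - [[0, 0.0008, 0], [0, 0, 0]]
    - [[0, 0, 0], [0, 0, 0]]
    - [[0, 0, 0], [0, 0, 0]]

```text
t: 11.55
eef_pos: [0.5368, 0.0651, 0.0646]
tool_rot: [-0.419, 0.418, -0.569, 0.57]
contact_force: [0.5, 0.1, 7.2]
gripper_width: 0.227
```

Emit:
play_rows:
  increments:
    - [[0.0011, 0, -0.0002], [0, 0, 0]]
    - [[0.0012, 0, -0.0002], [0, 0, 0]]
    - [[0.0011, 0, -0.0001], [0, 0, 0]]
    - [[0.0012, 0, -0.0002], [0, 0, 0]]
    - [[0, 0, 0], [0, 0, 0]]

```text
t: 11.97
eef_pos: [0.535, 0.0624, 0.0644]
tool_rot: [-0.42, 0.418, -0.57, 0.57]
contact_force: [1.6, 3.7, 4.6]
gripper_width: 0.223
```

Emit:
play_rows:
  increments:
    - [[0.0011, 0, -0.0001], [0, 0, 0]]
    - [[0.0012, 0, 0.0], [0, 0, 0]]
    - [[0.0011, 0, -0.0001], [0, 0, 0]]
    - [[0, 0, 0], [0, 0, 0]]

```text
t: 12.3
eef_pos: [0.5323, 0.0579, 0.0633]
tool_rot: [0.419, -0.419, 0.57, -0.57]
contact_force: [1.6, 3.2, 1.2]
gripper_width: 0.226
```

Emit:
play_rows:
  increments:
    - [[0, 0.001, 0], [0, 0, 0]]
    - [[0, 0.001, 0], [0, 0, 0]]
    - [[0, 0, 0], [0, 0, 0]]
    - [[0, 0, 0], [0, 0, 0]]

```text
t: 12.63
eef_pos: [0.5323, 0.0585, 0.0612]
tool_rot: [0.419, -0.419, 0.57, -0.57]
contact_force: [1.5, 4.8, 0.1]
gripper_width: 0.223
```

Emit:
play_rows:
  increments:
    - [[-0.0006, 0.001, 0], [0, 0, 0]]
    - [[0, 0.001, 0], [0, 0, 0]]
    - [[0, 0.001, 0], [0, 0, 0]]
    - [[0, 0, 0], [0, 0, 0]]
    - [[0, 0, 0], [0, 0, 0]]

```text
t: 13.05
eef_pos: [0.5324, 0.0587, 0.0582]
tool_rot: [0.419, -0.419, 0.57, -0.57]
contact_force: [2.4, 4.3, -1.2]
gripper_width: 0.224
```

Emit:
play_rows:
  increments:
    - [[-0.0005, 0.001, 0.0003], [0, 0, 0]]
    - [[0, 0.001, 0], [0, 0, 0]]
    - [[0, 0.001, 0], [0, 0, 0]]
    - [[0, 0, 0], [0, 0, 0]]
    - [[0, 0, 0], [0, 0, 0]]

```text
t: 13.47
eef_pos: [0.5327, 0.0588, 0.0552]
tool_rot: [0.419, -0.419, 0.57, -0.57]
contact_force: [2.5, 4.0, -1.4]
gripper_width: 0.223
```

Emit:
play_rows:
  increments:
    - [[0, 0.001, 0], [0, 0, 0]]
    - [[0, 0.001, 0], [0, 0, 0]]
    - [[0, 0, 0], [0, 0, 0]]
    - [[0, 0, 0], [0, 0, 0]]

```text
t: 13.8
eef_pos: [0.5328, 0.0588, 0.0533]
tool_rot: [0.419, -0.419, 0.57, -0.57]
contact_force: [1.8, 3.2, -0.5]
gripper_width: 0.222
```

Emit:
play_rows:
  increments:
    - [[0, 0.001, 0], [0, 0, 0]]
    - [[0, 0.0005, 0], [0, 0, 0]]
    - [[0, 0.0005, 0], [0, 0, 0]]
    - [[0, 0, 0], [0, 0, 0]]
    - [[0, 0, 0], [0, 0, 0]]

```text
t: 14.22
eef_pos: [0.5329, 0.0588, 0.0513]
tool_rot: [0.419, -0.419, 0.57, -0.57]
contact_force: [1.7, 3.4, -0.3]
gripper_width: 0.22
```

Emit:
play_rows:
  increments:
    - [[0, 0.0005, 0], [0, 0, 0]]
    - [[0, 0.0005, 0], [0, 0, 0]]
    - [[0, 0, 0], [0, 0, 0]]
    - [[0, 0, 0], [0, 0, 0]]

```text
t: 14.55
eef_pos: [0.5334, 0.0588, 0.0508]
tool_rot: [-0.419, 0.418, -0.57, 0.57]
contact_force: [1.5, 2.2, 5.7]
gripper_width: 0.22
```

Emit:
play_rows:
  increments:
    - [[0, 0, 0], [0, 0, 0]]
    - [[0, 0, 0], [0, 0, 0]]
    - [[0, 0, 0], [0, 0, 0]]
    - [[0, 0, 0], [0, 0, 0]]
    - [[0, 0, 0], [0, 0, 0]]
  gripper: 0.05

```text
t: 14.97
eef_pos: [0.5323, 0.0584, 0.05]
tool_rot: [0.418, -0.419, 0.57, -0.57]
contact_force: [-0.9, 1.1, -0.4]
gripper_width: 0.58
```

Emit:
play_rows:
  increments:
    - [[0, -0.005, 0], [0, 0, 0]]
    - [[0, -0.01, 0], [0, 0, 0]]
    - [[0, -0.02, 0], [0, 0, 0]]
    - [[0, -0.025, 0], [0, 0, 0]]
    - [[0, -0.03, 0], [0, 0, 0]]
    - [[0, -0.03, 0], [0, 0, 0]]
    - [[0, 0, -0.03], [0, 0, 0]]
    - [[0, 0, -0.03], [0, 0, 0]]
    - [[0, 0, 0], [0, 0, 0]]
    - [[0, 0, 0], [0, 0, 0]]
    - [[0, 0, 0], [0, 0, 0]]

```text
t: 15.88
eef_pos: [0.4764, 0.0767, 0.1713]
tool_rot: [-0.419, 0.418, -0.569, 0.57]
contact_force: [-0.2, 0.1, 0.7]
gripper_width: 0.585
```

```bash
python3 wr.py w6.png
python3 - <<'E'
from h import *
s2=cam("scene"); b=cv2.resize(s2["color"][130:265,270:420],(800,600)[0:1]+(600,),interpolation=cv2.INTER_CUBIC)
b=cv2.resize(b,(480,432)); o=np.zeros((600,800,3),np.uint8); o[:432,:480]=b; w=cv2.imread("pics/w6.png")[...,::-1]; o[400:600,480:]=cv2.resize(w,(320,200)); save("mix6.png",o)
c=dict(np.load("w.npz")); P=cloud(c); m=(np.hypot(P[...,0]-.533,P[...,1]-.059)<.02)&(P[...,2]>.06)
Q=P[m]; print(m.sum(),np.percentile(Q[:,2],[50,95,99]),Q.min(0),Q.max(0))
for a in(.06,.065,.07,.075): s=Q[(Q[:,2]>a)&(Q[:,2]<a+.005)]; print(a,len(s),s.min(0)[:2],s.max(0)[:2])
m=(np.hypot(P[...,0]-.5886,P[...,1]-.0378)<.075)&(abs(P[...,2]-.036)<.004); print("wheel z",np.median(P[m][:,2]))
E
```

```text
15.8833 [0.4764 0.0767 0.1713] [[-0.299, 0.002, 0.954], [-0.954, 0.0, -0.299], [-0.001, -1.0, 0.002]] 0.5853170410095239
cam [0.547 0.055 0.335] [-0.28  0.09 -0.96]
1726 [0.3353274 0.3353274 0.3353274] [0.52153591 0.04911114 0.07386789] [0.54697408 0.07124957 0.3353274 ]Traceback (most recent call last):
  File "<stdin>", line 6, in <module>
    return umr_minimum(a, axis, None, out, keepdims, initial, where)
ValueError: zero-size array to reduction operation minimum which has no identity
```

View pics/mix6.png

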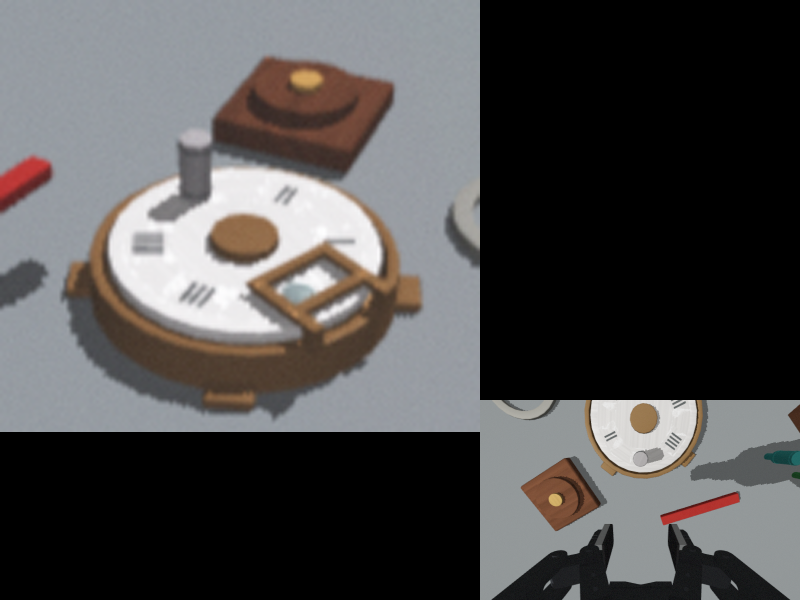

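The pin stands upright with its shoulder on the wheel at (195,195), and the lens is in the window at (299,291). I'll check the head's height once, then hand in.

Run:
```python
from h import *
c=dict(np.load("w.npz")); P=cloud(c); g=c["range_z"]>0
m=g&(np.hypot(P[...,0]-.533,P[...,1]-.059)<.02)&(P[...,2]>.06)&(P[...,2]<.12)
Q=P[m]; print(len(Q),"top z",np.median(Q[:,2]),"mid",(Q.min(0)+Q.max(0))/2,np.ptp(Q,axis=0))
m=g&(np.hypot(P[...,0]-.5886,P[...,1]-.0378)<.075)&(abs(P[...,2]-.036)<.004); print("wheel z",np.median(P[m][:,2]))
o=get_obs(); print(o["t"],o["contact_force"])
if .078<np.median(Q[:,2])<.0845: print(hand_in())
```

```text
734 top z 0.08064021439577401 mid [0.53267488 0.06018035 0.07846289] [0.02227794 0.02213842 0.00919   ]
wheel z 0.035780302020449684
15.9833 [-0.04572288  0.40074346 -0.73034258]
the job is handed in; nothing more can be done
None
```

I handed the job in at about 16 s of the 72 s allowed, with the steel pin locking the wheel and the lens showing in the window. `hand_in` gives no verdict, so the result rests on my own checks below.

**What I did:**
- I took the bare steel pin from the rack and lowered it through the wheel's hole. It met no resistance until the tip touched the plate.
- With the pin I turned the wheel from about -1.1 rad until the lens was in the window. Then I slid the pin lightly along the plate until the tip dropped into the index hole, at about -0.1 rad.
- I pushed the pin home, let go and drew the arm clear.

**Last checks:**
- **Pin seated:** the head top is 44.9 mm above the wheel by depth camera, against a 45 mm head, so the shoulder is down on the wheel. The pin stands upright.
- **Lens:** it shows in the window.
- **Forces:** the highest wrist reading while working on the stand was about 11 N, taken at the end of each move.
- **Arm:** it is clear of everything, and the force reading is about zero.
- **Other things:** I touched nothing else. Those in the last pictures look unmoved, but I did not measure their positions.

**Disagreements:**
- The top and wrist cameras disagreed by about 2–3 mm on the stand's position. I used the wrist view, where the hole and lens both came out 60 mm from the axis.
- My window-angle estimates ran from -0.22 to -0.30 rad. I took -0.246, from the wrist view of the frame.
- I did not measure the final wheel angle exactly; the -0.1 rad comes from the arm's position.

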